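# Change trays in the archive card file

### The job

In the desk card file the red tray has been left open: push it fully home with the fingertips. Then hook a fingertip behind the front lip of the blue tray and draw it all the way out to its stop, with the stamp still standing upright in it. Do not pinch or lift anything; leave the black tray shut and the other things on the desk where they are.

Things in the scene. Friction and masses are not known exactly. Their poses are not given: they have to be found in the camera images.
- red_tray (a joint): red card tray, the tray that was left open; slides straight on runners: 0 = fully home, 0.12 = fully out at its stop (m), growing as it comes towards the robot along its unit's -x; stays where it is left; about 1.5 N of friction
- red_unit: fixed grey-brown steel sleeve of the red tray, 150 wide x 175 deep x 75 high, on a plinth 10 mm thick; origin: middle of its front edge, at its underside (10 mm above the table); x away from the robot into the sleeve, y left, z up. When home the tray stands 80 mm out of the sleeve, open-topped; its floor is 12 mm above this origin, its side walls rise to 46 mm
- red_lip (a point): inner skin of the red tray's upright front wall, the lip to hook behind; moves with the tray. Wall 8 thick, 136 wide, top 68 mm above the table, 46 mm above the tray's floor; space behind it 122 wide, 72 deep to the roof when home, 87 deep to the cards fixed in the tray. Origin: middle of the wall's top edge, on its inner face; axes as its unit (-x = draw direction)
- red_face (a point): outer skin of the same red front wall, with a blank label and an eyelet; origin: middle of the wall's top edge, on its outer face (towards the robot), 8 mm from the inner face; axes as its unit
- blue_tray (a joint): blue card tray, the tray to draw out; nearly shut at the start (0 to 10 mm), a stamp stands in its left part as seen from the robot; slides straight on runners: 0 = fully home, 0.12 = fully out at its stop (m), growing as it comes towards the robot along its unit's -x; stays where it is left; about 1.5 N of friction
- blue_unit: fixed grey-brown steel sleeve of the blue tray, 150 wide x 175 deep x 75 high, on a plinth 10 mm thick; origin: middle of its front edge, at its underside (10 mm above the table); x away from the robot into the sleeve, y left, z up. When home the tray stands 80 mm out of the sleeve, open-topped; its floor is 12 mm above this origin, its side walls rise to 46 mm
- blue_lip (a point): inner skin of the blue tray's upright front wall, the lip to hook behind; moves with the tray. Wall 8 thick, 136 wide, top 68 mm above the table, 46 mm above the tray's floor; space behind it 122 wide, 72 deep to the roof when home, 87 deep to the cards fixed in the tray. Origin: middle of the wall's top edge, on its inner face; axes as its unit (-x = draw direction)
- blue_face (a point): outer skin of the same blue front wall, with a blank label and an eyelet; origin: middle of the wall's top edge, on its outer face (towards the robot), 8 mm from the inner face; axes as its unit
- black_tray (a joint): black card tray, a tray that stays shut; slides straight on runners: 0 = fully home, 0.12 = fully out at its stop (m), growing as it comes towards the robot along its unit's -x; stays where it is left; about 1.5 N of friction
- black_unit: fixed grey-brown steel sleeve of the black tray, 150 wide x 175 deep x 75 high, on a plinth 10 mm thick; origin: middle of its front edge, at its underside (10 mm above the table); x away from the robot into the sleeve, y left, z up. When home the tray stands 80 mm out of the sleeve, open-topped; its floor is 12 mm above this origin, its side walls rise to 46 mm
- black_lip (a point): inner skin of the black tray's upright front wall, the lip to hook behind; moves with the tray. Wall 8 thick, 136 wide, top 68 mm above the table, 46 mm above the tray's floor; space behind it 122 wide, 72 deep to the roof when home, 87 deep to the cards fixed in the tray. Origin: middle of the wall's top edge, on its inner face; axes as its unit (-x = draw direction)
- black_face (a point): outer skin of the same black front wall, with a blank label and an eyelet; origin: middle of the wall's top edge, on its outer face (towards the robot), 8 mm from the inner face; axes as its unit
- stamp: small wooden-handled rubber stamp standing loose in the blue tray, 30 x 36 x 57 high, 40 to 80 g; origin at the centre of its underside, z up. It stands 32 to 50 mm behind the lip's inner face and 32 to 40 mm left of the tray's middle (unit +y), so the right half of the space behind the lip is free
- stapler: red and black stapler, 140 x 36 x 50 high (mm), standing loose on the desk, not part of the job; origin at the centre of its underside
- inkpad: blue ink-pad box, 70 x 110 x 20 (mm), standing loose on the desk, not part of the job; origin at the centre of its underside
- mug: white mug, 80 across, 90 high (mm), standing loose on the desk, not part of the job; origin at the centre of its underside
- glue: white glue stick with red cap, 31 across, 90 high (mm), standing loose on the desk, not part of the job; origin at the centre of its underside
- pen_pot: black pen pot, 72 across, 100 high, pens up to 160 (mm), standing loose on the desk, not part of the job; origin at the centre of its underside
- tape: grey tape dispenser, 140 x 55 x 82 high (mm), standing loose on the desk, not part of the job; origin at the centre of its underside
- clip_box: small cardboard box, 80 x 60 x 30 (mm), standing loose on the desk, not part of the job; origin at the centre of its underside

How it is judged:
On the way, in this order (a step that is already met when the one before it is completed fails the run):
1. the red tray is pushed fully home (within 6 mm) while the blue tray is still in (value of joint red_tray below 0.006 m and value of joint blue_tray below 0.03 m), for 0.2 s.
2. the blue tray, drawn out by more than 30 mm, is being pulled by a finger behind its lip (value of joint blue_tray above 0.03 m and contact force between the fingers and blue_tray_c0 above 0.3 N), for 0.02 s.
3. the blue tray is fully out at its stop (within 6 mm) (value of joint blue_tray above 0.114 m), for 0.2 s.
At the end, for the whole second after the job is handed in: Red tray home (within 6 mm), blue tray out at its stop (within 6 mm) and at rest, black tray shut (within 6 mm), the stamp standing upright (within 0.15 rad) on the floor of the blue tray, between its lip and the cards (value of joint each of red_tray, black_tray below 0.006 m and value of joint blue_tray above 0.114 m and angle between stamp's own z axis and vertical below 0.15 rad and x of stamp in the frame of blue_lip between 0.005 and 0.08 m and y of stamp in the frame of blue_lip between -0.07 and 0.07 m and z of stamp in the frame of blue_lip between -0.056 and -0.036 m and linear speed of stamp below 0.02 m/s and velocity of joint blue_tray below 0.01 m/s); the robot touches nothing.
It fails at once if the front wall of a tray is pinched between the fingers ((contact force between the fingers and red_tray_c0 above 3 N and contact force between the fingers and red_tray_c1 above 3 N) or (contact force between the fingers and blue_tray_c0 above 3 N and contact force between the fingers and blue_tray_c1 above 3 N) or (contact force between the fingers and black_tray_c0 above 3 N and contact force between the fingers and black_tray_c1 above 3 N)).
It fails at once if the black tray is pulled open by 10 mm (value of joint black_tray above 0.01 m).
It fails at once if the stamp is tipped over (angle between stamp's own z axis and vertical above 0.6 rad).
It fails at once if the stamp is lifted more than 20 mm off the tray's floor (z of stamp in the frame of blue_unit above 0.032 m).
It fails at once if another thing on the desk is shifted or lifted by more than 20 mm (distance of any of stapler, inkpad, mug, glue, pen_pot, tape, clip_box from where it was at the start of the episode above 0.02 m).
It also fails if it takes over 48 s, if anything falls off the work surface, if the arm or the gripper's body presses on something with over 40 N, if the wrist force passes 120 N, or if a joint passes its speed limit or range.

### The arm

A 6-joint arm with a two-finger parallel gripper is mounted at the origin on the work surface. World frame = base frame: x ahead of the robot, y to its left, z up, the work surface at z = 0. Lengths are in m, angles in rad, forces in N, time in s.
With the tool pointing down it reaches from about 0.3 to 0.85 m from the base axis. Payload 4.2 kg.
Tool frame: the origin (TCP) lies between the finger pads; the fingertips stand bot.tcp_to_tips ahead of it and the grasp point (between the pads) lies 11 mm behind it (bot.tcp_to_tips is the distance from the TCP to the fingertips, in m); z points along the fingers, y is the line along which they close (so a half turn about z gives the same grasp; the last joint's range is limited). The gripper opens to 91 mm and grips with 3 to 60 N. Pads are 32 mm wide; open, the fingers measure 118 mm over their backs; the gripper's body (76 mm by 178 mm) begins 60 mm behind the grasp point.
Start: joints at [-1.347, 0.32, 1.565, -0, 1.257, -0.02], TCP at [0.139, -0.558, 0.222] pointing down, gripper open.
Joint ranges: [-3.11, 3.11], [-0.84, 2.01], [0.21, 2.61], [-1.34, 4.49], [0.05, 2.63], [-2.56, 2.56]. Speed limits (rad/s): [2.57, 2.57, 3.14, 3.14, 3.14, 3.14].

### API

Orientations are given as a rotation vector (axis times angle).
In Python, from rig import bot gives the robot as it stands.
- The arm moves only by the tool jog_arm, never from a script. Its argument "increments" is a list of rows, each an object with "offset": the shift along the world's x, y, z in m, a list of three; "spin": the turn about the world's z in rad; "hand": the closure, from 0 (fully open) to 1 (shut). In form: [{"offset": [dx, dy, dz], "spin": spin, "hand": hand}, ...]. A call has 1 to 10 rows; each row shifts and turns the commanded pose from where the row before left it; what a row does not reach is not made up. A row lasts 1/10 s, in which the tool goes at most 50 mm and 8.59 degrees, less where a joint would pass 70% of its speed; a pose out of reach is approached as far as the arm can. A call with a gripper value outside its range is refused whole. The fingers move at their own pace and stop on an object; "force" is the grip in N (left out, the last holds). Time passes only in rows, so rows that do not move let the fingers close. It gives the time, the measured TCP pose, the force, the opening and the grip force at its end, in the units of the state.
- bot.get_state(): the state, without advancing time (a new reading comes with each control period).
- bot.capture(name): name is "side" or "top" or "wrist"; returns a dict with "pixels" (400x640x3 uint8, red, green, blue), "fx", "fy", "cx", "cy" (pixels), "pose" (4x4, takes a point from camera to world coordinates); the wrist camera has in their place "hand_eye" (4x4, takes a point from camera to tool coordinates, whose origin is the TCP and whose axes are the flange's). Camera axes: x right, y up, looking along -z (the intrinsics and any distortion apply to the point x, -y, -z); pixel columns grow to the right and rows downward; lengths in m; the calibration is good to about 2 mm. The wrist camera is an equidistant fisheye: a pixel r from the principal point sees the ray r / f radians off the axis. A picture is of the moment at which its call begins: read the wrist's pose just before it. There is no depth.
- bot.close_job(): hands the job in; it is judged then, once.
The state is a dict: "time": time; "q": joint angles; "qd": joint speeds; "effort": joint torques, N m; "eef_pos": TCP position; "eef_rot": TCP orientation; "force": force on the tool from outside, world axes, zero at the start; "moment": the same for the moment, N m; "finger_gap": opening from 0.0 (shut) to 1.0 (fully open); "gripper_force": force on a finger pad.
Only numpy, scipy, OpenCV 4.12 (cv2) and the standard library are available. Lean on these libraries where they do the work, as an engineer would, in place of code of your own. Each camera call takes 0.05 s, during which the arm holds its last target. There are 200 camera calls.

## Working session

There is one attempt and no reset: what is moved stays moved. The work goes in short steps, Python scripts to look and compute and a tool call to move; the robot and the scene stay as the last step left them, time stands still between calls to the robot, and variables do not carry over. Pictures are saved under pics/ and viewed, at most 10 in all, crops included, and the job is handed in when it is done.

Besides the shell and the picture viewer there is one more tool, called after "Call:" as name(argument=value, ...), one argument or row to a line, values as JSON. jog_arm: Moves the arm, as the interface text tells. Its arguments: {"type":"object","properties":{"increments":{"type":"array","items":{"type":"object","properties":{"offset":{"type":"array","items":{"type":"number"}},"spin":{"type":"number"},"hand":{"type":"number"}}}},"force":{"type":"number"}},"required":["increments"]}

```bash
mkdir -p pics
python3 - <<'E'
from rig import bot
import cv2,numpy as np
s=bot.get_state();print(s['eef_pos'],s['eef_rot'],bot.tcp_to_tips,s['time'])
for n in('top','side'):
    c=bot.capture(n);cv2.imwrite(f'pics/{n}0.png',c['pixels'][:,:,::-1]);np.savez(n+'0.npz',**c)
    print(n,c['fx'],c['cx'],c['cy'],c['pose'].round(3).tolist(),[k for k in c])
E
```

```text
[ 0.13867527 -0.55753519  0.22111678] [-3.11653858e+00 -3.81825324e-01  3.53884542e-04] 0.008 0.0
top 431.4543068962151 321.9297232494316 196.77188552598284 [[0.014, 0.982, -0.19, 0.284], [-1.0, 0.012, -0.014, -0.011], [-0.012, 0.19, 0.982, 1.266], [0.0, 0.0, 0.0, 1.0]] ['pixels', 'fx', 'fy', 'cx', 'cy', 'pose']
side 493.53900690316743 316.0773356999869 202.92280367179126 [[-0.962, 0.19, -0.196, 0.172], [-0.272, -0.629, 0.728, 1.261], [0.015, 0.754, 0.657, 1.206], [0.0, 0.0, 0.0, 1.0]] ['pixels', 'fx', 'fy', 'cx', 'cy', 'pose']
```

View pics/top0.png

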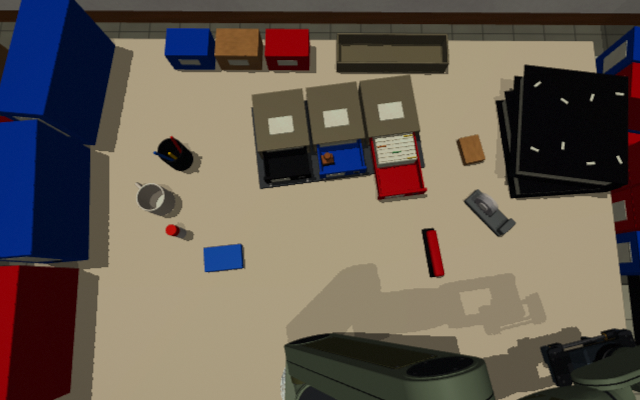

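View pics/side0.png

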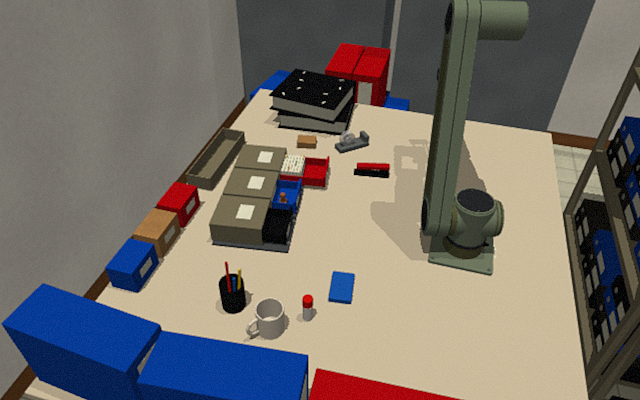

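The top view shows black at about (285,165), blue with stamp at (342,160), and the open red at (398,180). The stapler is at (432,252), in front of red and to its right.

```bash
cat > h.py <<'E'
import numpy as np,cv2
def ray(c,u,v,z):
    P=np.array(c['pose']);d=P[:3,:3]@np.array([(u-c['cx'])/c['fx'],-(v-c['cy'])/c['fy'],-1.])
    return P[:3,3]+d*(z-P[2,3])/d[2]
E
python3 - <<'E'
from h import *
c=dict(np.load('top0.npz'));im=c['pixels']
x0,y0,x1,y1=240,65,460,285
hsv=cv2.cvtColor(im,cv2.COLOR_RGB2HSV)
H,S,V=[hsv[:,:,i].astype(int) for i in range(3)]
print('roof px',hsv[90,280],hsv[95,330],hsv[88,385],'table',hsv[220,330])
R=np.zeros(H.shape,bool);R[y0:y1,x0:x1]=1
def rects(m,z,name,amin=150):
    cs,_=cv2.findContours((m&R).astype(np.uint8),cv2.RETR_EXTERNAL,cv2.CHAIN_APPROX_NONE)
    for k in cs:
        if cv2.contourArea(k)<amin: continue
        b=cv2.boxPoints(cv2.minAreaRect(k))
        print(name,cv2.contourArea(k),b.round(1).tolist(),[ray(c,u,v,z)[:2].round(3).tolist() for u,v in b])
roof=(abs(H-hsv[90,280][0])<8)&(abs(V-hsv[90,280][2])<25)&(S>30)
rects(cv2.morphologyEx(roof.astype(np.uint8),cv2.MORPH_OPEN,np.ones((3,3)))>0,.085,'roof')
rects(((H<6)|(H>174))&(S>150)&(V>60),.068,'red')
rects((abs(H-112)<12)&(S>150)&(V>60),.068,'blue')
cv2.imwrite('pics/crop.png',cv2.resize(im[y0+60:y1-75,x0:x1-20,::-1],None,fx=4,fy=4,interpolation=2))
E
```

```text
roof px [ 21  65 164] [21 87 91] [21 90 91] table [ 21  64 171]
roof 298.5 [[374.70001220703125, 139.10000610351562], [395.8999938964844, 135.5], [400.0, 160.0], [378.79998779296875, 163.5]] [[0.683, -0.142], [0.694, -0.203], [0.622, -0.213], [0.611, -0.153]]
roof 177.0 [[322.6000061035156, 112.69999694824219], [346.79998779296875, 109.5999984741211], [348.6000061035156, 123.80000305175781], [324.3999938964844, 126.80000305175781]] [[0.761, 0.008], [0.771, -0.062], [0.728, -0.067], [0.718, 0.003]]
roof 155.0 [[378.0, 105.0], [402.0, 105.0], [402.0, 119.0], [378.0, 119.0]] [[0.786, -0.152], [0.787, -0.222], [0.744, -0.221], [0.744, -0.152]]
roof 28835.5 [[240.0, 65.0], [459.0, 65.0], [459.0, 284.0], [240.0, 284.0]] [[0.909, 0.256], [0.914, -0.392], [0.28, -0.363], [0.272, 0.223]]
red 404.5 [[425.29998779296875, 230.6999969482422], [435.0, 228.8000030517578], [444.1000061035156, 274.6000061035156], [434.5, 276.5]] [[0.424, -0.282], [0.43, -0.309], [0.305, -0.329], [0.299, -0.303]]
red 1335.0 [[369.79998779296875, 138.1999969482422], [418.20001220703125, 131.5], [426.3999938964844, 190.89999389648438], [378.0, 197.60000610351562]] [[0.691, -0.13], [0.713, -0.27], [0.537, -0.288], [0.516, -0.151]]
blue 1173.5 [[316.20001220703125, 146.1999969482422], [363.5, 141.39999389648438], [366.3999938964844, 170.0], [319.1000061035156, 174.6999969482422]] [[0.665, 0.025], [0.681, -0.111], [0.596, -0.119], [0.581, 0.016]]
```

View pics/crop.png

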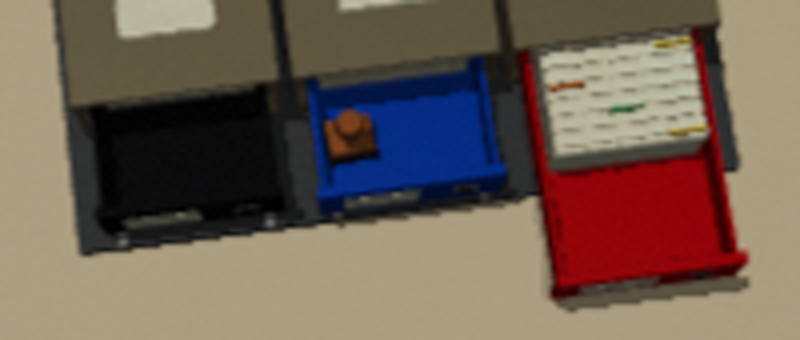

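The crop shows the red outer top edge running from about (378,198) to (427,191) px, and blue's from (320,175) to (367,170). The stamp is in blue's left part. Now I'll move to hover in front of red.

Call:
jog_arm(
  increments=[
    {"offset":[0.032,0.032,0],"spin":-0.009,"hand":1},
    {"offset":[0.032,0.032,0],"spin":-0.009,"hand":1},
    {"offset":[0.032,0.032,0],"spin":-0.009,"hand":1},
    {"offset":[0.032,0.032,0],"spin":-0.009,"hand":1},
    {"offset":[0.032,0.032,0],"spin":-0.009,"hand":1},
    {"offset":[0.032,0.032,0],"spin":-0.009,"hand":1},
    {"offset":[0.032,0.032,0],"spin":-0.009,"hand":1},
    {"offset":[0.032,0.032,0],"spin":-0.009,"hand":1},
    {"offset":[0.032,0.032,0],"spin":-0.009,"hand":1},
    {"offset":[0.032,0.032,0],"spin":-0.009,"hand":1},
  ],
)

```text
time: 1.1
eef_pos: [0.4597, -0.2364, 0.2217]
eef_rot: [-3.132, -0.241, 0.001]
force: [0.8, -0.6, -0.0]
finger_gap: 0.154
gripper_force: 0.0
```

Run:
```python
from rig import bot
from h import *
s=bot.get_state();c=bot.capture('wrist')
print({k:np.round(v,3).tolist() for k,v in s.items() if k in('time','eef_pos','eef_rot','finger_gap','force')})
np.savez('w1.npz',pos=s['eef_pos'],rot=s['eef_rot'],**c)
print([k for k in c],c['fx'],c['cx'],c['cy'],c['hand_eye'].round(3).tolist())
cv2.imwrite('pics/w1.png',c['pixels'][:,:,::-1])
```

```text
{'time': 1.1, 'eef_pos': [0.46, -0.236, 0.222], 'eef_rot': [-3.132, -0.241, 0.001], 'force': [0.845, -0.604, -0.002], 'finger_gap': 0.154}
['pixels', 'fx', 'fy', 'cx', 'cy', 'hand_eye'] 309.70691628693146 323.14368034851014 199.33888423210604 [[0.0, 0.971, 0.241, 0.068], [1.0, -0.0, -0.0, -0.0], [-0.0, 0.241, -0.971, -0.162], [0.0, 0.0, 0.0, 1.0]]
```

View pics/w1.png

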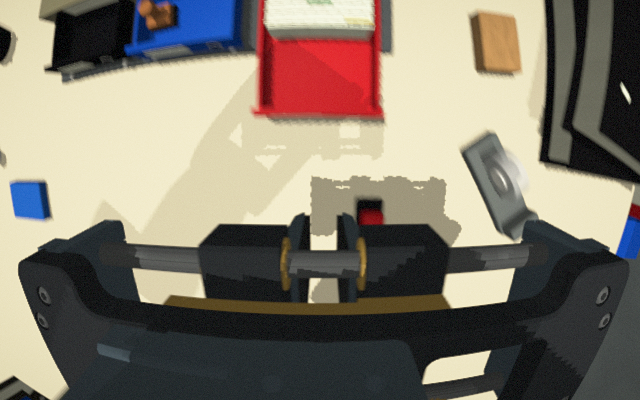

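The wrist view shows the red front wall's bottom edge at about (254,113) to (383,120), with the stapler at (370,212) in front. I'll measure both walls from it.

```bash
cat >> h.py <<'E'
from scipy.spatial.transform import Rotation as Ro
def wray(c,u,v,z):
    x=(u-c['cx'])/c['fx'];y=(v-c['cy'])/c['fy'];r=np.hypot(x,y)
    d=np.array([np.sin(r)*x/r,-np.sin(r)*y/r,-np.cos(r)])
    T=np.eye(4);T[:3,:3]=Ro.from_rotvec(c['rot']).as_matrix();T[:3,3]=c['pos'];P=T@c['hand_eye']
    d=P[:3,:3]@d;return P[:3,3]+d*(z-P[2,3])/d[2]
E
python3 - <<'E'
from h import *
c=dict(np.load('w1.npz'));hsv=cv2.cvtColor(c['pixels'],cv2.COLOR_RGB2HSV)
H,S,V=[hsv[:,:,i].astype(int) for i in range(3)]
red=((H<8)|(H>172))&(S>150)&(V>60);blue=(abs(H-112)<14)&(S>130)&(V>40)
def low(m,us,top):
    P=[]
    for u in us:
        r=np.where(m[:top,u])[0]
        if len(r):P.append(wray(c,u,r.max(),.068)[:2]);
    return np.array(P)
for n,m,a in(('red',red,range(258,380,4)),('blue',blue,range(140,240,4))):
    P=low(m,a,150);k=np.polyfit(P[:,1],P[:,0],1);print(n,P[0].round(3),P[-1].round(3),'theta',-np.arctan(k[0]))
print(V[95:125,310],S[95:125,310])
t=dict(np.load('top0.npz'))
for u,v in((378.3,198),(426.8,191),(320,175),(366.8,169.5)):print(ray(t,u,v,.068)[:2].round(3))
for u,v in((254,110),(384,117)):print(wray(c,u,v,.068)[:2].round(3))
E
```

```text
red [ 0.529 -0.158] [ 0.545 -0.28 ] theta 0.13547735570876782
blue [ 0.583 -0.005] [ 0.597 -0.124] theta 0.06240243161171848
[207 207 209 208 209 207 206 209 208 209 208 210 207 210 207 206 200 192
 186 173 167 155 156 133 139 150 160 178 186 185] [202 207 205 204 200 208 205 201 206 207 199 200 206 200 209 205 204 179
 160 156 139 122 101  81  59  53  54  53  55  55]
[ 0.515 -0.152]
[ 0.537 -0.289]
[0.58  0.013]
[ 0.597 -0.12 ]
[ 0.532 -0.154]
[ 0.545 -0.286]
```

Call:
jog_arm(
  increments=[
    {"offset":[0.01,0.01,-0.03],"spin":-0.02,"hand":1},
    {"offset":[0.01,0,-0.036],"spin":0,"hand":1},
    {"offset":[0,0,-0.036],"spin":0,"hand":1},
    {"offset":[0,0,-0.036],"spin":0,"hand":1},
    {"offset":[0,0,-0.036],"spin":0,"hand":1},
    {"offset":[0,0,0],"spin":0,"hand":1},
  ],
)

```text
time: 1.75
eef_pos: [0.475, -0.2263, 0.0436]
eef_rot: [-3.129, -0.21, 0.015]
force: [0.3, 0.5, -0.2]
finger_gap: 0.003
gripper_force: 0.0
```

Run:
```python
from h import *
t=dict(np.load('top0.npz'))
a=ray(t,261.25,188,.01);b=ray(t,375,172.5,.01);d=a-b;print(a,b,'theta',np.arctan2(-d[0],d[1]))
for p in((320,175),(366.8,169.5),(266,182),(311,178)):print(ray(t,*p,.068)[:2].round(3))
for q in((299.7,0),(0,0)):pass
print('stamp top',ray(t,327.5,156,.079).round(3))
```

```text
[0.55208738 0.18887788 0.01      ] [ 0.60357973 -0.1501503   0.01      ] theta 0.15073022354776552
[0.58  0.013]
[ 0.597 -0.12 ]
[0.557 0.167]
[0.571 0.039]
stamp top [ 0.633 -0.008  0.079]
```

Call:
jog_arm(
  increments=[
    {"offset":[0.01,0.0014,0],"hand":1},
    {"offset":[0.01,0.0014,0],"hand":1},
    {"offset":[0.01,0.0014,0],"hand":1},
    {"offset":[0.01,0.0014,0],"hand":1},
    {"offset":[0.01,0.0014,0],"hand":1},
    {"offset":[0.01,0.0014,0],"hand":1},
    {"offset":[0.01,0.0014,0],"hand":1},
    {"offset":[0.01,0.0014,0],"hand":1},
  ],
)

```text
invalid input at $.increments[0]: expected keys offset, spin, hand
```

Call:
jog_arm(
  increments=[
    {"offset":[0.008,0.001,0],"hand":1},
    {"offset":[0.008,0.001,0],"hand":1},
  ],
)

```text
invalid input at $.increments[0]: expected keys offset, spin, hand
```

Call:
jog_arm(
  increments=[
    {"offset":[0.005,0.001,0],"hand":1},
    {"offset":[0.005,0.001,0],"hand":1},
  ],
)

```text
invalid input at $.increments[0]: expected keys offset, spin, hand
```

Call:
jog_arm(
  increments=[
    {"offset":[0.01,0.0014,0],"spin":0,"hand":1},
    {"offset":[0.01,0.0014,0],"spin":0,"hand":1},
    {"offset":[0.01,0.0014,0],"spin":0,"hand":1},
    {"offset":[0.01,0.0014,0],"spin":0,"hand":1},
    {"offset":[0.01,0.0014,0],"spin":0,"hand":1},
    {"offset":[0.01,0.0014,0],"spin":0,"hand":1},
    {"offset":[0.01,0.0014,0],"spin":0,"hand":1},
    {"offset":[0.01,0.0014,0],"spin":0,"hand":1},
  ],
)

```text
time: 2.55
eef_pos: [0.5595, -0.2166, 0.048]
eef_rot: [-3.134, -0.21, 0.001]
force: [-1.9, -0.2, 1.5]
finger_gap: 0.0
gripper_force: 1.1
```

Call:
jog_arm(
  increments=[
    {"offset":[0.008,0.001,0],"spin":0,"hand":1},
    {"offset":[0.008,0.001,0],"spin":0,"hand":1},
  ],
)

```text
time: 2.75
eef_pos: [0.5753, -0.2144, 0.0478]
eef_rot: [-3.134, -0.21, 0.001]
force: [-2.0, 1.0, 1.6]
finger_gap: 0.003
gripper_force: 1.0
```

Call:
jog_arm(
  increments=[
    {"offset":[0.005,0.0007,0],"spin":0,"hand":1},
    {"offset":[0.005,0.0007,0],"spin":0,"hand":1},
  ],
)

```text
time: 2.95
eef_pos: [0.585, -0.2131, 0.0477]
eef_rot: [-3.134, -0.21, 0.001]
force: [-2.1, 1.7, 0.5]
finger_gap: 0.007
gripper_force: 0.9
```

Call:
jog_arm(
  increments=[
    {"offset":[0.005,0.0007,0],"spin":0,"hand":1},
  ],
)

```text
time: 3.05
eef_pos: [0.5898, -0.2124, 0.0478]
eef_rot: [-3.134, -0.21, 0.001]
force: [-2.5, 1.4, 1.0]
finger_gap: 0.001
gripper_force: 0.9
```

Call:
jog_arm(
  increments=[
    {"offset":[0.004,0.0006,0],"spin":0,"hand":1},
  ],
)

```text
time: 3.15
eef_pos: [0.5939, -0.2119, 0.0478]
eef_rot: [-3.134, -0.21, 0.001]
force: [-3.4, 0.2, 0.8]
finger_gap: 0.005
gripper_force: 0.9
```

Call:
jog_arm(
  increments=[
    {"offset":[0.004,0.0006,0],"spin":0,"hand":1},
  ],
)

```text
time: 3.25
eef_pos: [0.5978, -0.2114, 0.0478]
eef_rot: [-3.134, -0.21, 0.001]
force: [-2.4, 0.8, 0.1]
finger_gap: 0.007
gripper_force: 0.9
```

Call:
jog_arm(
  increments=[
    {"offset":[0.004,0.0006,0],"spin":0,"hand":1},
  ],
)

```text
time: 3.35
eef_pos: [0.6018, -0.2108, 0.0478]
eef_rot: [-3.134, -0.21, 0.001]
force: [-1.7, 0.8, -0.5]
finger_gap: 0.006
gripper_force: 0.9
```

Call:
jog_arm(
  increments=[
    {"offset":[0.003,0.0004,0],"spin":0,"hand":1},
  ],
)

```text
time: 3.45
eef_pos: [0.6051, -0.2105, 0.0478]
eef_rot: [3.134, 0.21, -0.0]
force: [-1.7, 0.6, -0.3]
finger_gap: 0.007
gripper_force: 0.8
```

Call:
jog_arm(
  increments=[
    {"offset":[0.003,0.0004,0],"spin":0,"hand":1},
  ],
)

```text
time: 3.55
eef_pos: [0.6058, -0.2104, 0.0479]
eef_rot: [-3.134, -0.212, 0.008]
force: [-11.5, -1.9, 7.2]
finger_gap: 0.003
gripper_force: 6.0
```

Call:
jog_arm(
  increments=[
    {"offset":[0.001,0,0],"spin":0,"hand":1},
    {"offset":[0,0,0],"spin":0,"hand":1},
    {"offset":[0,0,0],"spin":0,"hand":1},
    {"offset":[-0.02,-0.003,0],"spin":0,"hand":1},
    {"offset":[-0.025,-0.003,0],"spin":0,"hand":1},
    {"offset":[0,0,0.04],"spin":0,"hand":1},
    {"offset":[0,0,0.04],"spin":0,"hand":1},
    {"offset":[0,0.03,0.04],"spin":0,"hand":1},
    {"offset":[0,0.03,0.03],"spin":0,"hand":1},
    {"offset":[0,0.03,0],"spin":0,"hand":1},
  ],
)

```text
time: 4.55
eef_pos: [0.5676, -0.1263, 0.2039]
eef_rot: [3.131, 0.208, 0.021]
force: [0.7, -0.4, 0.1]
finger_gap: 0.006
gripper_force: 0.0
```

Call:
jog_arm(
  increments=[
    {"offset":[0,0.03,0],"spin":0,"hand":1},
    {"offset":[0,0,0],"spin":0,"hand":1},
  ],
)

```text
time: 4.75
eef_pos: [0.5647, -0.0933, 0.1991]
eef_rot: [-3.134, -0.215, -0.005]
force: [-0.3, -0.3, 1.3]
finger_gap: 0.009
gripper_force: 0.0
```

Run:
```python
from rig import bot
from h import *
s=bot.get_state();c=bot.capture('wrist')
print({k:np.round(v,3).tolist() for k,v in s.items() if k in('time','eef_pos','eef_rot','finger_gap','force')})
np.savez('w2.npz',pos=s['eef_pos'],rot=s['eef_rot'],**c)
cv2.imwrite('pics/w2.png',c['pixels'][:,:,::-1])
```

```text
{'time': 4.75, 'eef_pos': [0.565, -0.093, 0.199], 'eef_rot': [-3.134, -0.215, -0.005], 'force': [-0.302, -0.302, 1.26], 'finger_gap': 0.009}
```

View pics/w2.png

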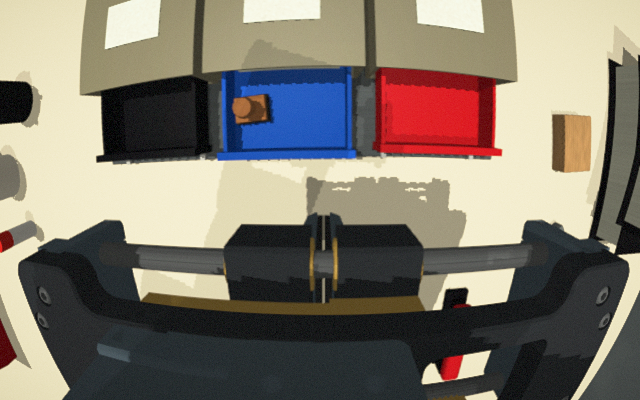

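Red is home, level with black. The blue front wall's top spans (218,155) to (357,155), the stamp is at (250,107), and the roof edge is near row 67.

Run:
```python
from h import *
c=dict(np.load('w2.npz'))
for n,u,v,z in(('outL',218,159,.068),('outR',357,158,.068),('inL',222,151,.068),('inR',355,150,.068),('redL',375,154,.068),('redR',501,155,.068),('roofL',204,73,.085),('roofR',364,66,.085),('stamp',243,107,.079)):
    print(n,wray(c,u,v,z)[:2].round(4))
```

```text
outL [0.5872 0.0147]
outR [ 0.6054 -0.1203]
inL [0.5956 0.0112]
inR [ 0.6128 -0.1173]
redL [ 0.6119 -0.137 ]
redR [ 0.635  -0.2752]
roofL [0.6692 0.0326]
roofR [ 0.6905 -0.1125]
stamp [ 0.6401 -0.0084]
```

Call:
jog_arm(
  increments=[
    {"offset":[0.026,0.006,0],"spin":0,"hand":1},
    {"offset":[0.026,0.006,0],"spin":0,"hand":1},
    {"offset":[0.025,0.005,0],"spin":0,"hand":1},
    {"offset":[0,0,-0.03],"spin":0,"hand":1},
    {"offset":[0,0,-0.03],"spin":0,"hand":1},
    {"offset":[0,0,0],"spin":0,"hand":1},
    {"offset":[0,0,0],"spin":0,"hand":1},
  ],
)

```text
time: 5.5
eef_pos: [0.6413, -0.0801, 0.1381]
eef_rot: [3.134, 0.209, 0.0]
force: [0.8, 0.1, 1.1]
finger_gap: 0.005
gripper_force: 0.0
```

Well placed. Now descend into the tray.

Call:
jog_arm(
  increments=[
    {"offset":[0,0.003,-0.025],"spin":0,"hand":1},
    {"offset":[0,0,-0.025],"spin":0,"hand":1},
    {"offset":[0,0,-0.025],"spin":0,"hand":1},
    {"offset":[0,0,-0.017],"spin":0,"hand":1},
    {"offset":[0,0,0],"spin":0,"hand":1},
    {"offset":[0,0,0],"spin":0,"hand":1},
  ],
)

```text
time: 6.1
eef_pos: [0.6423, -0.0767, 0.0479]
eef_rot: [3.134, 0.209, 0.005]
force: [1.4, -0.2, 0.4]
finger_gap: 0.006
gripper_force: 0.0
```

Call:
jog_arm(
  increments=[
    {"offset":[-0.004,-0.0005,0],"spin":0,"hand":1},
    {"offset":[-0.004,-0.0005,0],"spin":0,"hand":1},
    {"offset":[-0.003,-0.0004,0],"spin":0,"hand":1},
    {"offset":[-0.003,-0.0004,0],"spin":0,"hand":1},
    {"offset":[-0.003,-0.0004,0],"spin":0,"hand":1},
    {"offset":[-0.003,-0.0004,0],"spin":0,"hand":1},
  ],
)

```text
time: 6.7
eef_pos: [0.6214, -0.0787, 0.0463]
eef_rot: [3.134, 0.21, 0.003]
force: [1.5, -0.1, 0.1]
finger_gap: 0.004
gripper_force: 0.9
```

Call:
jog_arm(
  increments=[
    {"offset":[-0.003,-0.0004,0],"spin":0,"hand":1},
    {"offset":[-0.003,-0.0004,0],"spin":0,"hand":1},
    {"offset":[-0.004,-0.0005,0],"spin":0,"hand":1},
    {"offset":[-0.004,-0.0005,0],"spin":0,"hand":1},
    {"offset":[-0.004,-0.0005,0],"spin":0,"hand":1},
    {"offset":[-0.004,-0.0005,0],"spin":0,"hand":1},
    {"offset":[-0.004,-0.0005,0],"spin":0,"hand":1},
    {"offset":[-0.004,-0.0005,0],"spin":0,"hand":1},
    {"offset":[-0.004,-0.0005,0],"spin":0,"hand":1},
    {"offset":[-0.004,-0.0005,0],"spin":0,"hand":1},
  ],
)

```text
time: 7.7
eef_pos: [0.5824, -0.0836, 0.0459]
eef_rot: [3.134, 0.21, -0.0]
force: [1.4, -1.0, -0.5]
finger_gap: 0.004
gripper_force: 0.9
```

Call:
jog_arm(
  increments=[
    {"offset":[-0.004,-0.0005,0],"spin":0,"hand":1},
    {"offset":[-0.004,-0.0005,0],"spin":0,"hand":1},
    {"offset":[-0.004,-0.0005,0],"spin":0,"hand":1},
    {"offset":[-0.004,-0.0005,0],"spin":0,"hand":1},
    {"offset":[-0.004,-0.0005,0],"spin":0,"hand":1},
    {"offset":[-0.004,-0.0005,0],"spin":0,"hand":1},
    {"offset":[-0.004,-0.0005,0],"spin":0,"hand":1},
    {"offset":[-0.004,-0.0005,0],"spin":0,"hand":1},
    {"offset":[-0.004,-0.0005,0],"spin":0,"hand":1},
    {"offset":[-0.004,-0.0005,0],"spin":0,"hand":1},
  ],
)

```text
time: 8.7
eef_pos: [0.5425, -0.0886, 0.046]
eef_rot: [3.134, 0.21, 0.0]
force: [2.3, -1.0, -0.5]
finger_gap: 0.006
gripper_force: 0.9
```

Call:
jog_arm(
  increments=[
    {"offset":[-0.003,-0.0004,0],"spin":0,"hand":1},
    {"offset":[-0.003,-0.0004,0],"spin":0,"hand":1},
    {"offset":[-0.003,-0.0004,0],"spin":0,"hand":1},
    {"offset":[-0.003,-0.0004,0],"spin":0,"hand":1},
    {"offset":[-0.003,-0.0004,0],"spin":0,"hand":1},
    {"offset":[-0.003,-0.0004,0],"spin":0,"hand":1},
    {"offset":[-0.003,-0.0004,0],"spin":0,"hand":1},
  ],
)

```text
time: 9.4
eef_pos: [0.5216, -0.0913, 0.046]
eef_rot: [3.134, 0.21, -0.0]
force: [1.7, -1.3, -0.7]
finger_gap: 0.004
gripper_force: 0.8
```

Call:
jog_arm(
  increments=[
    {"offset":[-0.002,-0.0003,0],"spin":0,"hand":1},
    {"offset":[-0.002,-0.0003,0],"spin":0,"hand":1},
    {"offset":[-0.002,-0.0003,0],"spin":0,"hand":1},
  ],
)

```text
time: 9.7
eef_pos: [0.5157, -0.0921, 0.046]
eef_rot: [-3.134, -0.21, 0.0]
force: [2.3, -0.3, 0.0]
finger_gap: 0.001
gripper_force: 0.8
```

Call:
jog_arm(
  increments=[
    {"offset":[-0.002,-0.0003,0],"spin":0,"hand":1},
    {"offset":[-0.002,-0.0003,0],"spin":0,"hand":1},
  ],
)

```text
time: 9.9
eef_pos: [0.5117, -0.0927, 0.046]
eef_rot: [-3.134, -0.21, 0.0]
force: [2.1, -0.1, -0.6]
finger_gap: 0.003
gripper_force: 0.8
```

Call:
jog_arm(
  increments=[
    {"offset":[-0.002,-0.0003,0],"spin":0,"hand":1},
    {"offset":[-0.002,-0.0003,0],"spin":0,"hand":1},
  ],
)

```text
time: 10.1
eef_pos: [0.5111, -0.0929, 0.0462]
eef_rot: [-3.134, -0.208, -0.012]
force: [11.8, 5.0, -8.0]
finger_gap: 0.007
gripper_force: 6.3
```

The stop is reached. Hold, ease off the lip, and rise straight up.

Call:
jog_arm(
  increments=[
    {"offset":[0,0,0],"spin":0,"hand":1},
    {"offset":[0,0,0],"spin":0,"hand":1},
    {"offset":[0.005,0.0007,0],"spin":0,"hand":1},
    {"offset":[0.01,0.0014,0],"spin":0,"hand":1},
    {"offset":[0.005,0.0007,0],"spin":0,"hand":1},
    {"offset":[0,0,0.02],"spin":0,"hand":1},
    {"offset":[0,0,0.03],"spin":0,"hand":1},
    {"offset":[0,0,0.04],"spin":0,"hand":1},
    {"offset":[0,0,0.04],"spin":0,"hand":1},
    {"offset":[0,0,0.03],"spin":0,"hand":1},
  ],
)

```text
time: 11.1
eef_pos: [0.5281, -0.0907, 0.2085]
eef_rot: [3.134, 0.21, 0.002]
force: [0.3, -0.8, -0.5]
finger_gap: 0.008
gripper_force: 0.0
```

Call:
jog_arm(
  increments=[
    {"offset":[-0.03,0,0.02],"spin":0,"hand":1},
    {"offset":[-0.03,0,0.02],"spin":0,"hand":1},
    {"offset":[-0.03,0,0],"spin":0,"hand":1},
    {"offset":[0,0,0],"spin":0,"hand":1},
    {"offset":[0,0,0],"spin":0,"hand":1},
  ],
)

```text
time: 11.6
eef_pos: [0.4377, -0.0906, 0.2462]
eef_rot: [3.134, 0.209, 0.001]
force: [-1.0, -0.2, 0.5]
finger_gap: 0.003
gripper_force: 0.0
```

Run:
```python
from rig import bot
from h import *
s=bot.get_state();c=bot.capture('wrist')
print({k:np.round(v,3).tolist() for k,v in s.items() if k in('time','eef_pos','force')})
np.savez('w3.npz',pos=s['eef_pos'],rot=s['eef_rot'],**c)
cv2.imwrite('pics/w3.png',c['pixels'][:,:,::-1])
```

```text
{'time': 11.6, 'eef_pos': [0.438, -0.091, 0.246], 'force': [-1.014, -0.156, 0.477]}
```

View pics/w3.png

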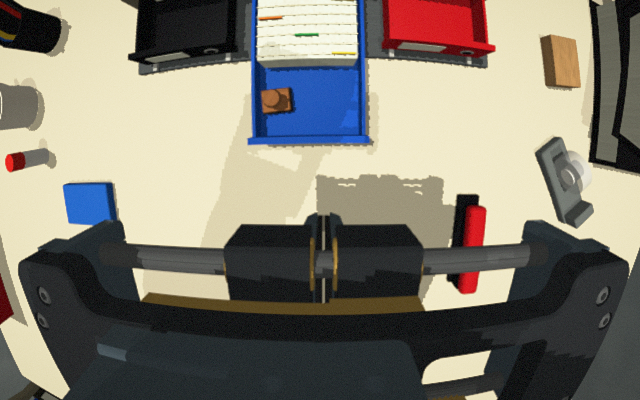

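The blue tray is out with its front wall at row 140, and the stamp stands upright at (277,99). Red and black are home, and the other things are undisturbed.

```bash
python3 -c "
from rig import bot
print(bot.close_job())"
```

```text
the job is handed in; nothing more can be done
None
```

The job is handed in (no verdict was returned): I pushed the red tray home and drew the blue tray out until each hit its stop, and the last picture shows the stamp upright, the black tray shut and nothing else visibly moved.

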